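# Lay up the corking tray

## Task

Pack the corking tray for the next round: put the new straight cork, the solid barrel bung, the candling lamp and the steel corking sleeve each in the middle of its own insert in the tray - cork in the small round well, bung in the large round well, lamp in the oblong well, sleeve over the post - all standing upright as they stand now, down on the floor of the insert and let go. The pulled, mushroom-shaped cork and the bung with a hole in it do not belong: leave them where they stand.

Things in the scene. Friction and masses are not known exactly. Their poses are not given: they have to be found in the camera images.
- cork_mid (a point): New cork, plain straight cylinder of light-brown cork, 30 mm diameter, 48 mm tall, flat-topped, standing on the bench, about 14 g. Point: its centre, 24 mm above its foot; z up its axis.
- bung_mid (a point): Solid barrel bung of whitish plastic with a closed flat top, 50 mm tall: 58 mm diameter over its upper 28 mm, tapering below to 48 mm at the foot, about 110 g, standing. Grip the straight upper part. Point: its centre, 25 mm above its foot; z up its axis.
- lamp_mid (a point): Candling lamp, a black box 56 mm (x) by 34 mm (y) and 56 mm tall with a clear round lens 26 mm across and 4 mm high on top (60 mm in all), about 150 g, standing, at any yaw. Point: 30 mm above its foot on its upright middle line; x along the long side, z up. Take it across its 34 mm width.
- sleeve_mid (a point): Corking sleeve, a plain steel tube standing on end, 46 mm outside, 32 mm inside, 56 mm tall, open right through, about 300 g. Point: its centre on the axis, 28 mm above its foot; z up its axis.
- used_cork_mid (a point): Look-alike, leave alone: a pulled cork of the same light-brown cork, mushroom-shaped with a 40 mm domed head on a thinner stem, 48 mm tall, standing. Point: its centre, 24 mm above its foot.
- drilled_bung_mid (a point): Look-alike, leave alone: a bung of the same outside shape and plastic as the solid one (58 mm, 50 mm tall) but with a dark hole about 24 mm wide in its top. Point: its centre, 25 mm above its foot.
- cork_well_floor (a point): Insert for the cork: a 113 mm square wooden block with the small round well, 46 mm diameter, 6 mm deep, grey floor. Point: middle of the well's floor, 10 mm above the bench; z up. The four inserts lie two by two, 115 mm apart, all turned alike, in one fixed wooden tray 244 mm square; which lies in which quarter changes. Their tops are 16 mm, the tray's rim 18 mm above the bench.
- bung_well_floor (a point): Insert for the bung, in the same tray: large round well, 74 mm diameter and 6 mm deep with a grey floor. Point: middle of the well's floor, 10 mm above the bench; z up. For every insert: to keep fingertips clear of insert and rim when setting down, hold the thing by its upper half, tips at least 12 mm above its foot.
- lamp_well_floor (a point): Insert for the lamp, in the same tray: oblong well, 76 mm (x) by 54 mm (y) and 6 mm deep with a grey floor. Point: middle of the well's floor, 10 mm above the bench; x along the well's long side, z up. The lamp may go in either way round.
- sleeve_post_floor (a point): Insert for the sleeve, in the same tray: flat, no well, with an upright steel post 14 mm thick and 22 mm tall in its middle, over which the sleeve goes. Point: foot of the post on the insert's top, 16 mm above the bench; z up.
There are look-alikes about, which are no part of the job. Leave any pink or purple look-alike of the part that bears bung_mid alone. What is shaped like the part that bears sleeve_mid but blue or yellow is not meant.

How it is judged:
At the end, for the whole second after the job is handed in: Seen from above the cork is within 12 mm of its well's middle, bung 14, lamp 15, sleeve 12 mm of the post; each upright (0.1 rad), down on its floor (+3/-4 mm), still, let go; pulled cork and drilled bung upright within 20 mm of where they stood (horizontal distance between cork_mid and cork_well_floor below 0.012 m and z of cork_mid in the frame of cork_well_floor between 0.02 and 0.027 m and angle between each of cork_mid, bung_mid, lamp_mid, sleeve_mid's own z axis and vertical below 0.1 rad and linear speed of each of cork, bung, lamp, sleeve below 0.02 m/s and angular speed of each of cork, bung, lamp, sleeve below 0.2 rad/s and horizontal distance between bung_mid and bung_well_floor below 0.014 m and z of bung_mid in the frame of bung_well_floor between 0.021 and 0.028 m and horizontal distance between lamp_mid and lamp_well_floor below 0.015 m and z of lamp_mid in the frame of lamp_well_floor between 0.026 and 0.033 m and horizontal distance between sleeve_mid and sleeve_post_floor below 0.012 m and z of sleeve_mid in the frame of sleeve_post_floor between 0.024 and 0.031 m and distance of each of used_cork_mid, drilled_bung_mid from where it was at the start of the episode below 0.02 m and angle between each of used_cork_mid, drilled_bung_mid's own z axis and vertical below 0.2 rad); the robot touches nothing.
It fails at once if a look-alike is moved more than 20 mm (distance of any of used_cork_mid, drilled_bung_mid from where it was at the start of the episode above 0.02 m).
It also fails if it takes over 99 s, if anything falls off the work surface, if the arm or the gripper's body presses on something with over 40 N, if the wrist force passes 120 N, or if a joint passes its speed limit or range.

## Robot

A 6-joint arm with a two-finger parallel gripper is mounted at the origin on the work surface. World frame = base frame: x ahead of the robot, y to its left, z up, the work surface at z = 0. Lengths are in m, angles in rad, forces in N, time in s.
With the tool pointing down it reaches from about 0.25 to 0.775 m from the base axis. Payload 4 kg.
Tool frame: the origin (TCP) lies between the finger pads; the fingertips stand 22 mm ahead of it and the grasp point (between the pads) lies 3 mm ahead of it; z points along the fingers, y is the line along which they close (so a half turn about z gives the same grasp; the last joint's range is limited). The gripper opens to 94 mm and grips with 3 to 60 N. Pads are 16 mm wide; open, the fingers measure 119 mm over their backs; the gripper's body (75 mm by 177 mm) begins 78 mm behind the grasp point.
Start: joints at [-1.367, 0.087, 1.371, -0, 1.684, -0.103], TCP at [0.166, -0.524, 0.228] pointing down, gripper open.
Joint ranges: [-3.1, 3.1], [-0.76, 2.03], [0.27, 2.55], [-1.08, 4.22], [0.17, 2.65], [-2.57, 2.57]. Speed limits (rad/s): [2.79, 2.79, 3.14, 3.14, 3.14, 3.14].

## Interface

Orientations are given as a unit quaternion [x, y, z, w].
In Python, from cell import * gives the robot as it stands. The module is installed in compiled form; this text tells all that it offers.
- The arm moves only by the tool play_rows, never from a script. Its argument "rows" is one flat list of numbers, 7 for each row, row after row: the shift along the tool's x, y, z as a fraction of full scale, then the turn, a rotation vector about the tool's x, y, z as a fraction of full scale, then the gripper's target within -1 to 1 (shut at 1, half-way at 0, fully open at -1). A call has 1 to 12 rows; each row is the pose to reach, as a shift and turn from the pose commanded when the call began, along the tool's axes at that moment, turning the shorter way round; what a row does not reach only later rows make up. Full scale, the value 1, is 0.3 m for a shift and pi rad for a turn. A row lasts 1/8 s, in which the tool goes at most 62.5 mm and 10.7 degrees, less where a joint would pass 70% of its speed; a pose out of reach is approached as far as the arm can. A call with a number of a shift or a turn outside -1 to 1 is refused whole. A call with a gripper value outside its range is refused whole. The fingers move at their own pace and stop on an object; "force" is the grip in N (left out, the last holds). Time passes only in rows, so rows that repeat a pose let the fingers close. It gives the time, the measured TCP pose, the force, the opening and the grip force at its end, in the units of the state.
- get_obs(): the state, without advancing time (a new reading comes with each control period).
- capture(name): name is "side" or "top" or "wrist"; returns the picture (384x512x3 uint8, red, green, blue); there is no depth.
- camera_model(name): a dict with "mtx" (3x3 intrinsics, pixels), "rvec" (rotation vector, rad) and "tvec" (3), from world to camera coordinates, as OpenCV has them. Camera axes: x right, y down, z forward; pixel columns grow to the right and rows downward; lengths in m; the calibration is good to about 2 mm. The wrist camera is an equidistant fisheye: a pixel r from the principal point sees the ray r / f radians off the axis. A picture is of the moment at which its call begins: read the wrist's pose just before it. camera_model takes no time and is no camera call; for the wrist camera it gives the pose at the moment of the call.
- close_job(): hands the job in; it is judged then, once.
The state is a dict: "clock": time; "q": joint angles; "qd": joint speeds; "joint_torque": joint torques, N m; "tool_pos": TCP position; "tool_rot": TCP orientation; "ft_force": force on the tool from outside, world axes, zero at the start; "moment": the same for the moment, N m; "finger_gap": finger opening in m; "gripper_force": force on a finger pad.
Only numpy, scipy, OpenCV 4.12 (cv2) and the standard library are available. Lean on these libraries where they do the work, as an engineer would, in place of code of your own. Each camera call takes 0.05 s, during which the arm holds its last target. There are 200 camera calls.

## Working session

There is one attempt and no reset: what is moved stays moved. The work goes in short steps, Python scripts to look and compute and a tool call to move; the robot and the scene stay as the last step left them, time stands still between calls to the robot, and variables do not carry over. Pictures are saved under pics/ and viewed, at most 14 in all, crops included, and the job is handed in when it is done.

Besides the shell and the picture viewer there is one more tool, called after "Call:" as name(argument=value, ...), one argument or row to a line, values as JSON. play_rows: Moves the arm, as the interface text tells. Shift numbers are shares of 0.3 m and turn numbers shares of pi rad, none past 1 either way. Its arguments: {"type":"object","properties":{"rows":{"type":"array"},"force":{"type":"number"}},"required":["rows"]}

```bash
mkdir -p pics; python3 - <<'E'
from cell import *
import cv2,numpy as np
for n in("top","side"):
    im=capture(n); cv2.imwrite(f"pics/{n}0.png",cv2.cvtColor(im,cv2.COLOR_RGB2BGR))
    m=camera_model(n); print(n,m)
    R=cv2.Rodrigues(np.array(m["rvec"]))[0]; print(-R.T@np.array(m["tvec"]).ravel())
print(get_obs())
E
```

```text
top {'mtx': array([[420.32940146,   0.        , 254.45477179],
       [  0.        , 420.32940146, 189.54608229],
       [  0.        ,   0.        ,   1.        ]]), 'rvec': array([ 2.14113521, -2.17050672,  0.12250483]), 'tvec': array([0.01439571, 0.5397604 , 1.09869567])}
[ 4.03745608e-01 -3.71597411e-05  1.15571198e+00]
side {'mtx': array([[367.69156025,   0.        , 261.73146006],
       [  0.        , 367.69156025, 185.35736603],
       [  0.        ,   0.        ,   1.        ]]), 'rvec': array([ 2.35247213, -0.13414087,  0.06495374]), 'tvec': array([-0.5327616 ,  0.07367311,  0.92371077])}
[ 0.45432067 -0.65903823  0.70835413]
{'clock': 0.1, 'q': array([-1.36712147e+00,  8.79094363e-02,  1.37207591e+00,  2.85160835e-05,
        1.68361487e+00, -1.03094908e-01]), 'qd': array([-0.00070349, -0.0030805 , -0.00439944, -0.00126761,  0.00097093,
       -0.00057316]), 'joint_torque': array([ 1.38718740e-03, -3.41251981e+01, -3.03301013e+01,  7.19559984e-02,
        3.03931371e-02, -9.27803148e-05]), 'tool_pos': array([ 0.16600606, -0.52388193,  0.2264195 ]), 'tool_rot': array([ 9.88258843e-01,  1.52785641e-01, -3.63078372e-05, -1.00322581e-03]), 'ft_force': array([-0.01436985, -0.86540411,  0.51209003]), 'moment': array([-0.01130046,  0.08569083, -0.02739125]), 'gripper_force': 0.0, 'finger_gap': 0.09407454882314156}
```

View pics/top0.png

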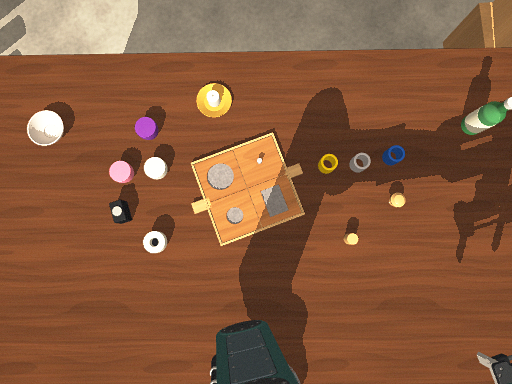

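View pics/side0.png

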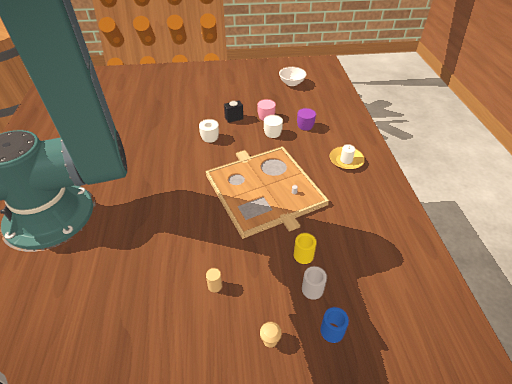

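The straight-cork candidates in the top picture are (351,239), straight, and (397,200), domed and mushroom-shaped. The bung candidates are (155,168) solid white, (155,242) drilled, (121,172) pink and (146,128) purple. For the sleeve there is (361,162) steel, (328,163) yellow and (395,155) blue, and the cup on the saucer at (213,99) also looks similar. The lamp is at (120,211). My choices are the cork at (351,239), the bung at (155,168), the sleeve at (361,162) and the lamp at (120,211). The side view agrees: straight cork (214,281), solid bung (273,127), steel sleeve (314,283) and lamp (233,111).

```bash
cat > h.py <<'E'
import numpy as np,cv2
from cell import *
def ray(m,uv,z):
    R=cv2.Rodrigues(np.array(m["rvec"]))[0]; c=-R.T@np.array(m["tvec"]).ravel()
    d=R.T@np.linalg.inv(m["mtx"])@np.array([uv[0],uv[1],1.]); return c+d*(z-c[2])/d[2]
def rayfish(m,uv,z):
    K=np.array(m["mtx"]);R=cv2.Rodrigues(np.array(m["rvec"]))[0]; c=-R.T@np.array(m["tvec"]).ravel()
    x=(uv[0]-K[0,2])/K[0,0];y=(uv[1]-K[1,2])/K[1,1];r=np.hypot(x,y)+1e-12
    d=R.T@np.array([np.sin(r)*x/r,np.sin(r)*y/r,np.cos(r)]); return c+d*(z-c[2])/d[2]
def blob(mask,uv,w):
    m=np.zeros_like(mask);u,v=uv;m[v-w:v+w,u-w:u+w]=mask[v-w:v+w,u-w:u+w]
    c=max(cv2.findContours(m,cv2.RETR_EXTERNAL,cv2.CHAIN_APPROX_NONE)[0],key=cv2.contourArea)
    return c
def delta(tgt,yaw):
    """units to move from the present to tool-down pose at tgt with closing line at yaw (mod pi, nearest)"""
    from scipy.spatial.transform import Rotation as Ro
    o=get_obs();R=Ro.from_quat(o["tool_rot"]);p=np.array(o["tool_pos"])
    y=R.as_matrix()[:,1]; cur=np.arctan2(y[1],y[0]); d=(yaw-cur+np.pi/2)%np.pi-np.pi/2
    return R.inv().apply(np.array(tgt)-p)/.3, -d/np.pi, d
E
python3 - <<'E'
from h import *
im=cv2.imread("pics/top0.png");m=camera_model("top");hsv=cv2.cvtColor(im,cv2.COLOR_BGR2HSV)
H,S,V=cv2.split(hsv)
white=((S<60)&(V>110)).astype(np.uint8)*255
grey=((S<90)&(V>60)).astype(np.uint8)*255
cork=((H>12)&(H<30)&(V>150)&(S>60)).astype(np.uint8)*255
blk=((V<60)&(S<130)).astype(np.uint8)*255
T=[("cork",cork,(351,239),10,.024),("used",cork,(397,200),13,.024),("bung",white,(155,168),16,.028),("drilled",white,(155,242),16,.028),
("lamp",cv2.bitwise_or(blk,grey),(120,211),16,.028),("sleeve",grey,(361,162),14,.028),
("cw",grey,(235,215),12,.011),("bw",grey,(220,176),18,.011),("lw",grey,(274,202),20,.011),("post",white,(260,160),8,.027)]
big=cv2.resize(im,None,fx=4,fy=4,interpolation=cv2.INTER_CUBIC);P={};tiles=[]
for n,k,uv,w,z in T:
    c=blob(k,uv,w);M=cv2.moments(c);u=(M["m10"]/M["m00"],M["m01"]/M["m00"]);P[n]=ray(m,u,z)
    r=cv2.minAreaRect(c);print(n,np.round(u,1),"area",M["m00"],np.round(P[n][:2],4),"rect",np.round(r[1],1),round(r[2],1))
    if n in("lamp","lw"):
        b=cv2.boxPoints(r);q=[ray(m,x,.056 if n=="lamp" else .012)[:2] for x in b];e=[q[1]-q[0],q[2]-q[1]]
        print([(round(np.linalg.norm(x),4),round(np.degrees(np.arctan2(x[1],x[0])),1)) for x in e])
    cv2.drawContours(big,[c*4+2],-1,(0,255,0),1)
    tiles.append(cv2.resize(big[(uv[1]-20)*4:(uv[1]+20)*4,(uv[0]-20)*4:(uv[0]+20)*4],(155,155)))
cv2.imwrite("pics/tiles.png",np.vstack([np.hstack(tiles[:5]),np.hstack(tiles[5:])]))
# grid fit: order around
A=np.array([P[k][:2] for k in("bw","post","lw","cw")]);B=np.array([[-1,1],[1,1],[1,-1],[-1,-1]])*.0575
B=B if np.cross(A[1]-A[0],A[2]-A[1])<0 else B*[1,-1]
c=A.mean(0);u,s,vt=np.linalg.svd(B.T@(A-c));Rt=u@vt;F=B@Rt+c
print("tray",c,"fit",F.round(4),"res",(A-F).round(4),"det",np.linalg.det(Rt),"yaw",np.degrees(np.arctan2(Rt[0,1],Rt[0,0])))
E
```

```text
cork [351.2 238.9] area 112.0 [ 0.4045 -0.2493] rect [12.  12.7] 45.0
used [397.  199.5] area 156.0 [ 0.5085 -0.3771] rect [14.1 15.6] 45.0
bung [155.2 167.7] area 369.0 [0.6041 0.2768] rect [21. 22.] 90.0
drilled [154.5 241.7] area 380.5 [0.4041 0.2756] rect [21. 23.] 90.0
lamp [120.3 211.2] area 358.5 [0.4868 0.369 ] rect [23.6 18.1] 74.1
[(np.float64(0.0474), np.float64(-74.6)), (np.float64(0.0628), np.float64(-162.9))]
sleeve [359.6 162.1] area 297.5 [ 0.6115 -0.2797] rect [17.  21.9] 45.0
cw [234.6 215.1] area 188.5 [0.4733 0.0622] rect [16. 15.] 90.0
bw [220.1 176. ] area 500.0 [0.5813 0.1015] rect [25.5 25.5] 45.0
lw [274.  200.2] area 476.5 [ 0.5125 -0.0458] rect [27.2 19. ] 69.0
[(np.float64(0.0523), np.float64(-69.6)), (np.float64(0.0745), np.float64(-160.2))]
post [259.  160.2] area 15.5 [ 0.6209 -0.0063] rect [5. 4.] 90.0
tray [0.5470148  0.02788906] fit [[ 0.5814  0.1016]
 [ 0.6207 -0.0065]
 [ 0.5127 -0.0458]
 [ 0.4733  0.0622]] res [[-0.     -0.0001]
 [ 0.0002  0.0001]
 [-0.0002  0.    ]
 [-0.     -0.    ]] det 1.0 yaw -69.97991369782464<stdin>:23: DeprecationWarning: Arrays of 2-dimensional vectors are deprecated. Use arrays of 3-dimensional vectors instead. (deprecated in NumPy 2.0)
```

View pics/tiles.png

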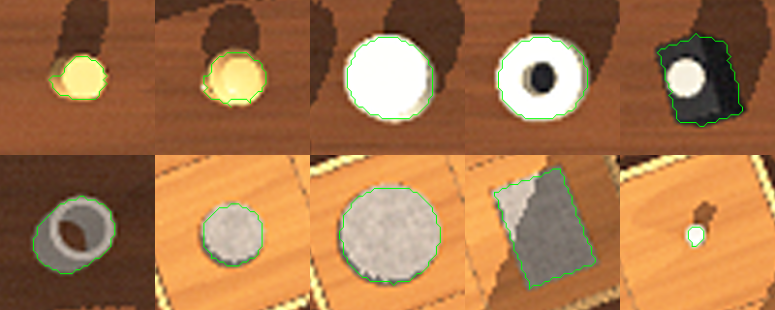

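The tiles confirm the choices: a straight flat-topped cork, a closed white bung (the drilled one shows its dark hole), a black lamp with its lens at about (117,211), and a grey open sleeve. The wells fit the 115 mm grid to within 0.2 mm.

```bash
python3 - <<'E'
from h import *
m=camera_model("top")
for n,uv,z in(("cork",(352.7,239.1),.048),("lamp",(117,210.9),.06),("bung",(154.7,167.6),.05),("sleeve",(362.1,161),.056)): print(n,ray(m,uv,z).round(4))
s=camera_model("side");im=cv2.imread("pics/side0.png");H,S,V=cv2.split(cv2.cvtColor(im,cv2.COLOR_BGR2HSV))
for n,k,uv,w,z in(("cork",(H>10)&(H<30)&(V>140),(214,281),15,.024),("bung",(S<60)&(V>120),(273,127),13,.026)):
    M=cv2.moments(blob(k.astype(np.uint8)*255,uv,w));u=(M["m10"]/M["m00"],M["m01"]/M["m00"]);print("side",n,u,M["m00"],ray(s,u,z).round(4))
print(delta((.4045,-.2485,.12),np.radians(-72.4)),delta((.4045,-.2485,.037),np.radians(-72.4)))
E
```

```text
cork [ 0.404 -0.248  0.048]
lamp [0.4854 0.3673 0.06  ]
bung [0.6006 0.2727 0.05  ]
sleeve [ 0.6093 -0.2796  0.056 ]
side cork (211.83911234396672, 279.2085067036523) 721.0 [ 0.4024 -0.2438  0.024 ]
side bung (272.5286298568507, 125.62321063394683) 326.0 [0.6031 0.2791 0.026 ]
(array([ 1.03498411, -0.63430407,  0.35624019]), np.float64(-0.00012884059748071862), np.float64(0.00040476467452954523)) (array([ 1.03491915, -0.6337524 ,  0.6329063 ]), np.float64(-0.00012884059748071862), np.float64(0.00040476467452954523))
```

Call:
play_rows(
  rows=[0.9,-0.55,0.1,0,0,0,-1,0.9,-0.55,0.1,0,0,0,-1,0.9,-0.55,0.1,0,0,0,-1,0.9,-0.55,0.1,0,0,0,-1,0.9,-0.55,0.1,0,0,0,-1,0.9,-0.55,0.1,0,0,0,-1,0.9,-0.55,0.1,0,0,0,-1,0.9,-0.55,0.1,0,0,0,-1,0.9,-0.55,0.1,0,0,0,-1],
  force=15,
)

```text
clock: 1.23
tool_pos: [0.3729, -0.2868, 0.1976]
tool_rot: [0.988, 0.152, -0.0, 0.0]
ft_force: [0.1, 0.1, 0.9]
finger_gap: 0.0941
gripper_force: 0.0
```

```bash
python3 - <<'E'
from h import *
o=get_obs();print(o["clock"],o["tool_pos"],o["tool_rot"])
cv2.imwrite("pics/w1.png",cv2.cvtColor(capture("wrist"),cv2.COLOR_RGB2BGR));print(camera_model("wrist"))
print(delta((.404,-.248,.037),np.radians(-72.4)))
E
```

```text
1.225 [ 0.37289283 -0.2867661   0.19756859] [ 9.88456976e-01  1.51501711e-01 -5.75487590e-05  1.86193903e-04]
{'mtx': array([[297.31863964,   0.        , 258.02196241],
       [  0.        , 297.31863964, 190.57011372],
       [  0.        ,   0.        ,   1.        ]]), 'rvec': array([-2.36920616,  1.73794328,  0.21076811]), 'tvec': array([-0.38442361,  0.24281921,  0.42489256])}
(array([ 0.13740838, -0.09186116,  0.5350796 ]), np.float64(-0.0009162472345200651), np.float64(0.0028784755808402007))
```

View pics/w1.png

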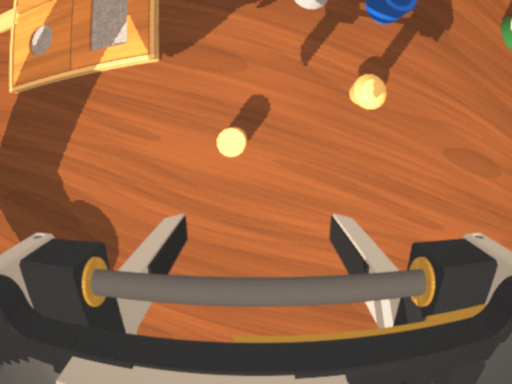

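The wrist view shows the straight cork at (231,142) and the mushroom cork at (368,92). I'll cross-check the positions from this view.

```bash
python3 - <<'E'
from h import *
m=camera_model("wrist");print(rayfish(m,(231.3,142),.048),rayfish(m,(41,40),.01))
E
```

```text
[ 0.40627188 -0.24613512  0.048     ] [0.47290147 0.06623791 0.01      ]
```

Call:
play_rows(
  rows=[0.142,-0.095,0.2,0,0,0,-1,0.142,-0.095,0.2,0,0,0,-1,0.142,-0.095,0.4,0,0,0,-1,0.142,-0.095,0.535,0,0,0,-1,0.142,-0.095,0.535,0,0,0,-1,0.142,-0.095,0.535,0,0,0,-1,0.142,-0.095,0.535,0,0,0,1,0.142,-0.095,0.535,0,0,0,1,0.142,-0.095,0.535,0,0,0,1,0.142,-0.095,0.535,0,0,0,1,0.142,-0.095,0.535,0,0,0,1,0.142,-0.095,0.535,0,0,0,1],
)

```text
clock: 2.78
tool_pos: [0.4056, -0.2454, 0.0369]
tool_rot: [0.988, 0.153, -0.0, -0.0]
ft_force: [-0.1, 0.1, 1.9]
finger_gap: 0.0374
gripper_force: 0.0
```

```bash
python3 - <<'E'
from h import *
print(delta((.473,.062,.13),np.radians(-70)), delta((.4733,.0622,.047),np.radians(-70)))
E
```

```text
(array([ 0.52358374, -0.90905415, -0.3104239 ]), np.float64(-0.013442858154177385), np.float64(0.042231984420413315)) (array([ 0.52478071, -0.90936337, -0.03375738]), np.float64(-0.013442858154177385), np.float64(0.042231984420413315))
```

Call:
play_rows(
  rows=[0,0,0,0,0,0,1,0,0,0,0,0,0,1,0,0,0,0,0,0,1,0,0,0,0,0,0,1,0,0,-0.1,0,0,0,1,0,0,-0.3,0,0,0,1,0,0,-0.3,0,0,0,1],
)

```text
clock: 3.65
tool_pos: [0.4086, -0.2477, 0.1328]
tool_rot: [0.988, 0.153, 0.004, 0.004]
ft_force: [0.7, -0.4, -0.6]
finger_gap: 0.0287
gripper_force: 15.0
```

```bash
python3 - <<'E'
from h import *
print(delta((.473,.062,.13),np.radians(-70)), delta((.4733,.0622,.048),np.radians(-70)))
E
```

```text
(array([ 0.51638696, -0.91935257,  0.00361885]), np.float64(-0.013448523255227671), np.float64(0.04224978186025474)) (array([ 0.51570124, -0.9223794 ,  0.27693721]), np.float64(-0.013448523255227671), np.float64(0.04224978186025474))
```

Call:
play_rows(
  rows=[0.52,-0.92,0,0,0,0,1,0.52,-0.92,0,0,0,0,1,0.52,-0.92,0,0,0,0,1,0.52,-0.92,0,0,0,0,1,0.52,-0.92,0,0,0,0,1,0.52,-0.92,0,0,0,0,1,0.52,-0.92,0,0,0,0,1,0.52,-0.92,0,0,0,0,1,0.52,-0.92,0,0,0,0,1],
)

```text
clock: 4.78
tool_pos: [0.4709, 0.0632, 0.1268]
tool_rot: [0.988, 0.151, -0.0, 0.0]
ft_force: [0.1, 0.4, -0.7]
finger_gap: 0.0287
gripper_force: 15.0
```

```bash
python3 - <<'E'
from h import *
print(get_obs()["tool_pos"],delta((.4733,.0622,.048),np.radians(-70)))
E
```

```text
[0.47093222 0.06324456 0.12682716] (array([0.00656468, 0.00560945, 0.26275693]), np.float64(-0.014326010446051031), np.float64(0.04500648917256456))
```

Call:
play_rows(
  rows=[0.007,0.006,0.1,0,0,0,1,0.007,0.006,0.2,0,0,0,1,0.007,0.006,0.25,0,0,0,1,0.007,0.006,0.264,0,0,0,1,0.007,0.006,0.264,0,0,0,1,0.007,0.006,0.264,0,0,0,0.2,0.007,0.006,0.264,0,0,0,0.1,0.007,0.006,0.264,0,0,0,0,0.007,0.006,0.264,0,0,0,0,0.007,0.006,0.15,0,0,0,0,0.007,0.006,0,0,0,0,-1,0.007,0.006,-0.1,0,0,0,-1],
)

```text
clock: 6.28
tool_pos: [0.4742, 0.0637, 0.1592]
tool_rot: [0.988, 0.153, 0.001, 0.0]
ft_force: [0.7, 0.1, 0.2]
finger_gap: 0.0635
gripper_force: 0.0
```

```bash
python3 - <<'E'
from h import *
o=get_obs();print(o["tool_pos"],o["finger_gap"])
im=cv2.cvtColor(capture("wrist"),cv2.COLOR_RGB2BGR);cv2.imwrite("pics/w2.png",im)
for y in(0,-20,20): print(delta((.61,-.2796,.14),np.radians(y)))
E
```

```text
[0.47419854 0.0637253  0.15923645] 0.0634696487015148
(array([0.07809544, 1.22552228, 0.08238312]), np.float64(-0.40229556486428936), np.float64(1.2638487911494076))
(array([0.07809544, 1.22552228, 0.08238312]), np.float64(-0.29118445375317825), np.float64(0.9147829407505417))
(array([0.07809544, 1.22552228, 0.08238312]), np.float64(0.4865933240245995), np.float64(-1.5286780120415195))
```

View pics/w2.png

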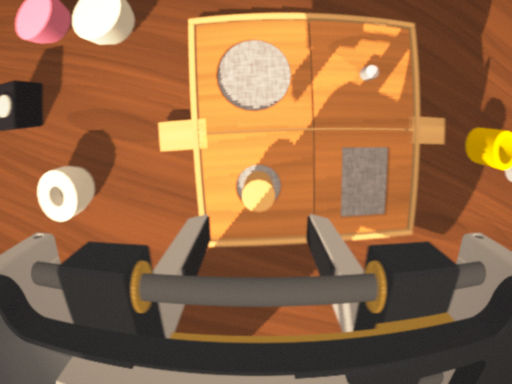

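The cork stands in its well with its top at (258,195). The sleeve is next.

Call:
play_rows(
  rows=[0.06,0.98,0,0,0,-0.29,-1,0.06,0.98,0,0,0,-0.29,-1,0.06,0.98,0,0,0,-0.29,-1,0.06,0.98,0,0,0,-0.29,-1,0.06,0.98,0,0,0,-0.29,-1,0.06,0.98,0,0,0,-0.29,-1,0.06,0.98,0,0,0,-0.29,-1,0.06,0.98,0,0,0,-0.29,-1,0.06,0.98,0,0,0,-0.29,-1],
)

```text
clock: 7.45
tool_pos: [0.5795, -0.2097, 0.1574]
tool_rot: [0.82, 0.573, 0.0, 0.0]
ft_force: [1.1, -0.0, -0.1]
finger_gap: 0.0938
gripper_force: 0.0
```

```bash
python3 - <<'E'
from h import *
o=get_obs();print(o["tool_pos"],o["finger_gap"],o["q"])
m=camera_model("wrist");im=cv2.cvtColor(capture("wrist"),cv2.COLOR_RGB2BGR);cv2.imwrite("pics/w3.png",im)
m2=camera_model("wrist");print(m2["rvec"]-m["rvec"]);np.savez("w3.npz",**m)
print(delta((.61,-.2796,.14),np.radians(-20)))
E
```

```text
[ 0.57947712 -0.20974627  0.15743397] 0.09381490156357333 [-4.39284634e-01  2.56023291e-01  1.31516479e+00  4.53654753e-05
  1.56979748e+00 -8.77998803e-02]
[ 0.00010784  0.0001648  -0.00013076]
(array([-0.18304228,  0.17533673,  0.05837499]), np.float64(-0.0007880634612811763), np.float64(0.0024757743805234877))
```

View pics/w3.png

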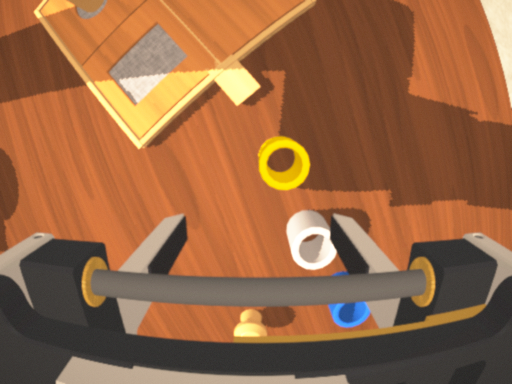

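The sleeve's top ring is at (314,248), with yellow at (284,163) and blue at (350,310) on either side of it.

```bash
python3 - <<'E'
from h import *
m=dict(np.load("w3.npz"));p=rayfish(m,(314,248.5),.056);print(p,"yellow",rayfish(m,(284.5,167),.056),"blue",rayfish(m,(350,311),.056))
q=(p+[.61,-.2796,0])/2
print(delta((q[0],q[1],.04),np.radians(-20)))
E
```

```text
[ 0.61091016 -0.27661104  0.056     ] yellow [ 0.60924285 -0.19188907  0.056     ] blue [ 0.62819626 -0.36718901  0.056     ]
(array([-0.17782214,  0.17481013,  0.39170771]), np.float64(-0.0007880634612811763), np.float64(0.0024757743805234877))
```

Call:
play_rows(
  rows=[-0.178,0.175,0,0,0,0,-1,-0.178,0.175,0,0,0,0,-1,-0.178,0.175,0.1,0,0,0,-1,-0.178,0.175,0.25,0,0,0,-1,-0.178,0.175,0.39,0,0,0,-1,-0.178,0.175,0.39,0,0,0,0.2,-0.178,0.175,0.39,0,0,0,1,-0.178,0.175,0.39,0,0,0,1,-0.178,0.175,0.39,0,0,0,1,-0.178,0.175,0.39,0,0,0,1,-0.178,0.175,0.39,0,0,0,1,-0.178,0.175,0.39,0,0,0,1],
  force=30,
)

```text
clock: 9.0
tool_pos: [0.6114, -0.2798, 0.0411]
tool_rot: [0.82, 0.572, 0.001, 0.001]
ft_force: [1.2, -0.5, 2.4]
finger_gap: 0.0449
gripper_force: 30.0
```

Call:
play_rows(
  rows=[0,0,0,0,0,0,1,0,0,0,0,0,0,1,0,0,0,0,0,0,1],
)

```text
clock: 9.38
tool_pos: [0.6114, -0.2799, 0.0412]
tool_rot: [0.82, 0.572, 0.001, 0.001]
ft_force: [2.9, -0.1, 5.3]
finger_gap: 0.0445
gripper_force: 30.0
```

```bash
python3 - <<'E'
from h import *
print(get_obs()["tool_pos"],delta((.6207,-.0065,.14),np.radians(-20)))
E
```

```text
[ 0.611364   -0.2798607   0.04116724] (array([ 0.8657029 , -0.28473452, -0.33056808]), np.float64(-0.0012294263941085642), np.float64(0.003862356927860855))
```

Call:
play_rows(
  rows=[0,0,-0.15,0,0,0,1,0,0,-0.33,0,0,0,1,0.2,-0.065,-0.33,0,0,0,1,0.866,-0.285,-0.33,0,0,0,1,0.866,-0.285,-0.33,0,0,0,1,0.866,-0.285,-0.33,0,0,0,1,0.866,-0.285,-0.33,0,0,0,1,0.866,-0.285,-0.33,0,0,0,1,0.866,-0.285,-0.33,0,0,0,1,0.866,-0.285,-0.33,0,0,0,1,0.866,-0.285,-0.33,0,0,0,1],
)

```text
clock: 10.75
tool_pos: [0.6198, -0.0074, 0.1388]
tool_rot: [0.821, 0.571, -0.0, -0.0]
ft_force: [0.6, -0.1, -3.5]
finger_gap: 0.0442
gripper_force: 30.0
```

```bash
python3 - <<'E'
from h import *
print(get_obs()["tool_pos"],delta((.6207,-.0065,.0578),np.radians(-20)))
cv2.imwrite("pics/w4.png",cv2.cvtColor(capture("wrist"),cv2.COLOR_RGB2BGR))
E
```

```text
[ 0.61980254 -0.00739088  0.13877564] (array([0.00392858, 0.00187806, 0.26991659]), np.float64(-0.0018452766505235093), np.float64(0.005797107569125437))
```

View pics/w4.png

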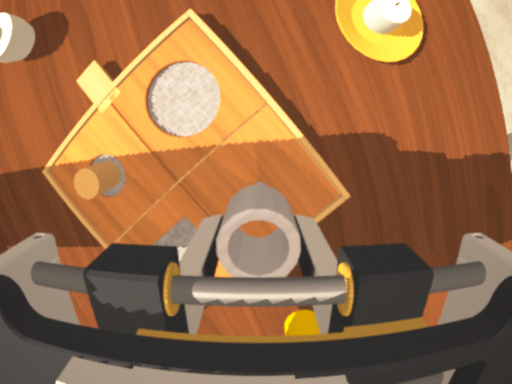

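The sleeve hangs upright in the grip over its insert, with its ring at (259,240). I'll lower it over the post.

Call:
play_rows(
  rows=[0.004,0.002,0.08,0,0,0,1,0.004,0.002,0.16,0,0,0,1,0.004,0.002,0.22,0,0,0,1,0.004,0.002,0.255,0,0,0,1,0.004,0.002,0.267,0,0,0,1,0.004,0.002,0.267,0,0,0,1],
)

```text
clock: 11.55
tool_pos: [0.6212, -0.0052, 0.0593]
tool_rot: [0.82, 0.572, 0.0, 0.0]
ft_force: [-0.4, -0.9, -2.3]
finger_gap: 0.045
gripper_force: 30.0
```

Call:
play_rows(
  rows=[0,0,0.005,0,0,0,1,0,0,0.005,0,0,0,1,0,0,0.005,0,0,0,0,0,0,0.005,0,0,0,-0.3,0,0,0.005,0,0,0,-0.5,0,0,0.005,0,0,0,-0.5,0,0,-0.1,0,0,0,-0.5,0,0,-0.3,0,0,0,-1,0,0,-0.4,0,0,0,-1,0,0,-0.4,0,0,0,-1],
)

```text
clock: 12.8
tool_pos: [0.6227, -0.0053, 0.1827]
tool_rot: [0.82, 0.572, 0.003, 0.002]
ft_force: [-0.3, -0.4, -0.9]
finger_gap: 0.0933
gripper_force: 0.0
```

```bash
python3 - <<'E'
from h import *
print(get_obs()["tool_pos"],delta((.602,.275,.17),np.radians(-30)))
im=cv2.cvtColor(capture("top"),cv2.COLOR_RGB2BGR)
w=cv2.cvtColor(capture("wrist"),cv2.COLOR_RGB2BGR);np.savez("w5.npz",**camera_model("wrist"))
cv2.imwrite("pics/c5.png",np.hstack([cv2.resize(im[120:260,180:320],(384,384),interpolation=cv2.INTER_CUBIC),w[:,:410]]))
E
```

```text
[ 0.62267559 -0.00528483  0.18272034] (array([ 0.85282133, -0.38786004,  0.04113753]), np.float64(0.05434264672485353), np.float64(-0.17072245972742528))
```

View pics/c5.png

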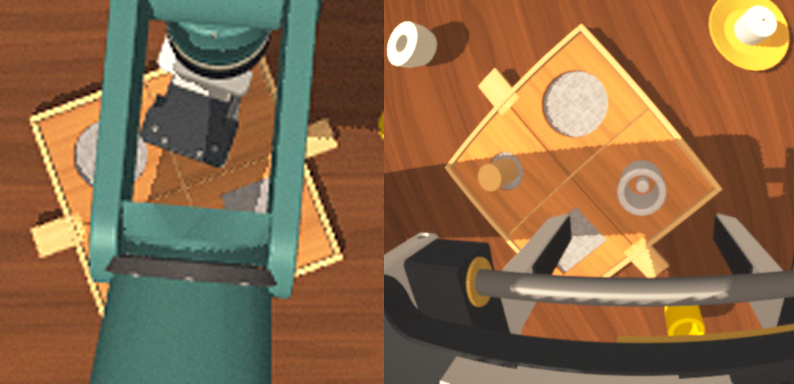

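In the wrist half, the sleeve stands over the post at (641,188) in the crop. The bung is next.

Call:
play_rows(
  rows=[0.8,-0.36,0,0,0,0.055,-1,0.8,-0.36,0,0,0,0.055,-1,0.8,-0.36,0,0,0,0.055,-1,0.8,-0.36,0,0,0,0.055,-1,0.8,-0.36,0,0,0,0.055,-1,0.8,-0.36,0,0,0,0.055,-1,0.8,-0.36,0,0,0,0.055,-1,0.8,-0.36,0,0,0,0.055,-1,0.8,-0.36,0,0,0,0.055,-1,0.8,-0.36,0,0,0,0.055,-1],
)

```text
clock: 14.15
tool_pos: [0.6027, 0.2567, 0.1791]
tool_rot: [0.867, 0.499, 0.0, 0.0]
ft_force: [-0.8, -0.1, 0.3]
finger_gap: 0.094
gripper_force: 0.0
```

```bash
python3 - <<'E'
from h import *
print(get_obs()["tool_pos"],delta((.602,.275,.041),np.radians(-30)))
np.savez("w6.npz",**camera_model("wrist"));w=cv2.cvtColor(capture("wrist"),cv2.COLOR_RGB2BGR);cv2.imwrite("pics/w6.png",w)
E
```

```text
[0.60273335 0.25668527 0.17908771] (array([ 0.05144929, -0.0329585 ,  0.46029201]), np.float64(-0.0010131160230903965), np.float64(0.003182797855374897))
```

View pics/w6.png

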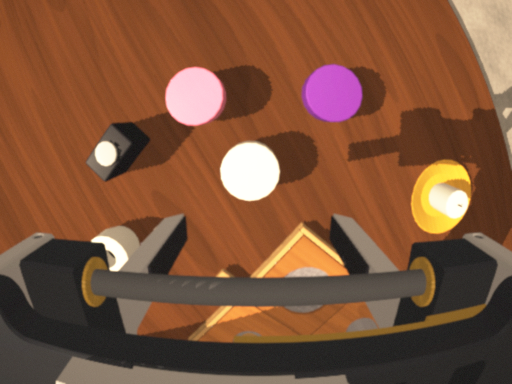

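The closed white bung top is at (250,171), with pink at (195,96), purple at (332,93) and the lamp lens at (106,153).

```bash
python3 - <<'E'
from h import *
m=dict(np.load("w6.npz"))
for n,u,z in(("bung",(250,171),.05),("pink",(195,96),.05),("purple",(332,93),.05),("lamp",(106,153),.06)):print(n,rayfish(m,u,z).round(4))
p=rayfish(m,(250,171),.05);q=(p+[.601,.2745,0])/2
print(q,delta((q[0],q[1],.041),np.radians(-30)))
# lamp top edge corners
w=cv2.imread("pics/w6.png");H,S,V=cv2.split(cv2.cvtColor(w,cv2.COLOR_BGR2HSV))
E
```

```text
bung [0.6037 0.2771 0.05  ]
pink [0.5952 0.3677 0.05  ]
purple [0.7114 0.3043 0.05  ]
lamp [0.4875 0.3704 0.06  ]
[0.60236525 0.27581614 0.025     ] (array([ 0.05394311, -0.0326859 ,  0.4601152 ]), np.float64(-0.0008976800918776175), np.float64(0.0028201451819165335))
```

Call:
play_rows(
  rows=[0.054,-0.033,0.15,0,0,0,-1,0.054,-0.033,0.3,0,0,0,-1,0.054,-0.033,0.4,0,0,0,-1,0.054,-0.033,0.457,0,0,0,-1,0.054,-0.033,0.457,0,0,0,0,0.054,-0.033,0.457,0,0,0,1,0.054,-0.033,0.457,0,0,0,1,0.054,-0.033,0.457,0,0,0,1,0.054,-0.033,0.457,0,0,0,1,0.054,-0.033,0.457,0,0,0,1,0.054,-0.033,0.457,0,0,0,1,0.054,-0.033,0.457,0,0,0,1],
  force=25,
)

```text
clock: 15.7
tool_pos: [0.6033, 0.2764, 0.0434]
tool_rot: [0.867, 0.499, 0.002, 0.001]
ft_force: [0.7, -0.5, 5.8]
finger_gap: 0.0577
gripper_force: 25.0
```

```bash
python3 - <<'E'
from h import *
print(get_obs()["tool_pos"],delta((.5814,.1016,.14),np.radians(-30)))
E
```

```text
[0.60328968 0.27643448 0.04341323] (array([-0.53998199,  0.23028529, -0.3224936 ]), np.float64(-0.0007252617416384331), np.float64(0.00227847695946104))
```

Call:
play_rows(
  rows=[0,0,-0.1,0,0,0,1,0,0,-0.25,0,0,0,1,-0.1,0.04,-0.32,0,0,0,1,-0.3,0.13,-0.32,0,0,0,1,-0.54,0.23,-0.32,0,0,0,1,-0.54,0.23,-0.32,0,0,0,1,-0.54,0.23,-0.32,0,0,0,1,-0.54,0.23,-0.32,0,0,0,1,-0.54,0.23,-0.32,0,0,0,1],
)

```text
clock: 16.82
tool_pos: [0.5805, 0.1033, 0.1375]
tool_rot: [0.866, 0.5, -0.0, -0.0]
ft_force: [0.7, 0.1, -1.2]
finger_gap: 0.0576
gripper_force: 25.0
```

```bash
python3 - <<'E'
from h import *
o=get_obs();print(o["tool_pos"],o["finger_gap"],delta((.5814,.1016,.0545),np.radians(-30)))
cv2.imwrite("pics/w7.png",cv2.cvtColor(capture("wrist"),cv2.COLOR_RGB2BGR))
E
```

```text
[0.58046452 0.10327782 0.13746588] 0.05756405917447768 (array([-0.00332727,  0.00566162,  0.27654909]), np.float64(2.8212508619571434e-05), np.float64(-8.863220981858433e-05))
```

View pics/w7.png

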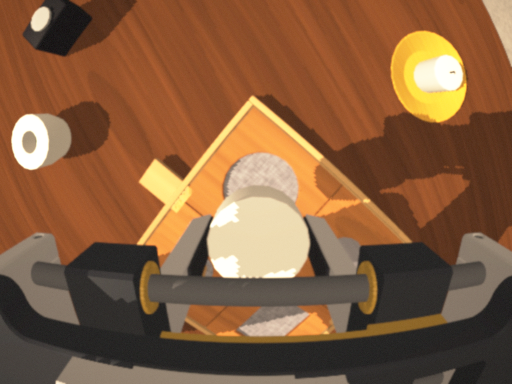

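The bung hangs upright over its well, with its top at (258,238). I'll lower it and let go.

Call:
play_rows(
  rows=[-0.003,0.006,0.1,0,0,0,1,-0.003,0.006,0.2,0,0,0,1,-0.003,0.006,0.26,0,0,0,1,-0.003,0.006,0.277,0,0,0,1,-0.003,0.006,0.279,0,0,0,1,-0.003,0.006,0.279,0,0,0,1,-0.003,0.006,0.279,0,0,0,-0.4,-0.003,0.006,0.279,0,0,0,-0.6,-0.003,0.006,0.279,0,0,0,-0.6,-0.003,0.006,0.279,0,0,0,-0.6,-0.003,0.006,0.15,0,0,0,-0.6,-0.003,0.006,-0.05,0,0,0,-1],
)

```text
clock: 18.38
tool_pos: [0.5798, 0.0997, 0.1509]
tool_rot: [0.867, 0.499, -0.003, -0.001]
ft_force: [0.3, 0.2, 0.1]
finger_gap: 0.082
gripper_force: 0.0
```

```bash
python3 - <<'E'
from h import *
o=get_obs();print(o["tool_pos"],o["q"],o["finger_gap"],delta((.4865,.369,.17),np.radians(-73)),delta((.4865,.369,.17),np.radians(-70)))
E
```

```text
[0.57975797 0.09974201 0.15085468] [ 7.40557113e-02  2.02980545e-01  1.39228717e+00 -8.07310566e-05
  1.55287149e+00  5.99865633e-01] 0.0819772810848005 (array([ 0.62002584, -0.71968593, -0.06229573]), np.float64(0.2381823955762648), np.float64(-0.7482720641568116)) (array([ 0.62002584, -0.71968593, -0.06229573]), np.float64(0.22151572890959811), np.float64(-0.6959121865969816))
```

Call:
play_rows(
  rows=[0.5,-0.79,-0.06,0,0,0.235,-1,0.5,-0.79,-0.06,0,0,0.235,-1,0.5,-0.79,-0.06,0,0,0.235,-1,0.5,-0.79,-0.06,0,0,0.235,-1,0.5,-0.79,-0.06,0,0,0.235,-1,0.5,-0.79,-0.06,0,0,0.235,-1,0.5,-0.79,-0.06,0,0,0.235,-1,0.5,-0.79,-0.06,0,0,0.235,-1,0.5,-0.79,-0.06,0,0,0.235,-1,0.5,-0.79,-0.06,0,0,0.235,-1],
)

```text
clock: 19.62
tool_pos: [0.4523, 0.3479, 0.1707]
tool_rot: [0.988, 0.152, -0.0, 0.0]
ft_force: [-0.1, 0.4, -0.1]
finger_gap: 0.0941
gripper_force: 0.0
```

```bash
python3 - <<'E'
from h import *
print(get_obs()["tool_pos"]);np.savez("w8.npz",**camera_model("wrist"));w=cv2.cvtColor(capture("wrist"),cv2.COLOR_RGB2BGR);cv2.imwrite("pics/w8.png",w)
E
```

```text
[0.45229065 0.34790207 0.17069531]
```

View pics/w8.png

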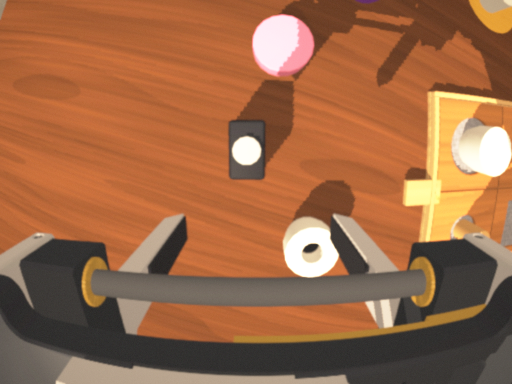

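The lamp's black top is centred at (247,150) with its edges already parallel to the tool axes. The drilled bung at (311,247) is clear of it, and the solid bung sits in its well at (485,150).

```bash
python3 - <<'E'
from h import *
m=dict(np.load("w8.npz"))
p=rayfish(m,(246.5,150.5),.06);a=rayfish(m,(230,121),.056);b=rayfish(m,(230,179),.056);c=rayfish(m,(265,121),.056);d=rayfish(m,(265,179),.056)
print(p,[np.degrees(np.arctan2(*(x-y)[1::-1])) for x,y in((a,b),(c,d))],(a+b+c+d)/4)
print("drilled",rayfish(m,(309,249),.05))
q=(p[:2]+[.4854,.3673])/2
print(q,delta((*q,.044),np.radians(-72.5)))
E
```

```text
[0.48620123 0.3706613  0.06      ] [np.float64(16.72859345132924), np.float64(17.748394965585902)] [0.48621276 0.3699285  0.056     ]
drilled [0.40790794 0.27960816 0.05      ]
[0.48580061 0.36898065] (array([ 0.1278375 , -0.03290329,  0.42233678]), np.float64(9.543584675796542e-05), np.float64(-0.00029982055506394545))
```

Call:
play_rows(
  rows=[0.128,-0.035,0,0,0,0,-1,0.128,-0.035,0.1,0,0,0,-1,0.128,-0.035,0.25,0,0,0,-1,0.128,-0.035,0.42,0,0,0,-1,0.128,-0.035,0.42,0,0,0,0,0.128,-0.035,0.42,0,0,0,1,0.128,-0.035,0.42,0,0,0,1,0.128,-0.035,0.42,0,0,0,1,0.128,-0.035,0.42,0,0,0,1,0.128,-0.035,0.42,0,0,0,1,0.128,-0.035,0.42,0,0,0,1,0.128,-0.035,0.42,0,0,0,1],
  force=25,
)

```text
clock: 21.18
tool_pos: [0.4854, 0.3701, 0.045]
tool_rot: [0.988, 0.153, 0.0, 0.0]
ft_force: [0.2, -1.2, 1.1]
finger_gap: 0.0334
gripper_force: 25.0
```

Call:
play_rows(
  rows=[0,0,0,0,0,0,1,0,0,0,0,0,0,1,0,0,0,0,0,0,1],
)

```text
clock: 21.55
tool_pos: [0.4854, 0.3702, 0.045]
tool_rot: [0.988, 0.153, 0.0, 0.0]
ft_force: [-0.6, -1.5, 3.7]
finger_gap: 0.0337
gripper_force: 25.0
```

```bash
python3 - <<'E'
from h import *
print(get_obs()["tool_pos"],delta((.5127,-.0458,.16),np.radians(-70)))
E
```

```text
[0.48540142 0.37015044 0.04499804] (array([-0.33188881,  1.34934486, -0.38305896]), np.float64(-0.013452361135870743), np.float64(0.04226183891788837))
```

Call:
play_rows(
  rows=[0,0,-0.15,0,0,0,1,0,0,-0.38,0,0,0,1,0,0,-0.38,0,0,0,1,-0.23,0.95,-0.38,0,0,-0.014,1,-0.23,0.95,-0.38,0,0,-0.014,1,-0.23,0.95,-0.38,0,0,-0.014,1,-0.23,0.95,-0.38,0,0,-0.014,1,-0.23,0.95,-0.38,0,0,-0.014,1,-0.23,0.95,-0.38,0,0,-0.014,1,-0.23,0.95,-0.38,0,0,-0.014,1],
)

```text
clock: 22.8
tool_pos: [0.5048, 0.0781, 0.1572]
tool_rot: [0.985, 0.174, -0.001, -0.001]
ft_force: [0.9, 0.6, -1.2]
finger_gap: 0.0337
gripper_force: 25.0
```

```bash
python3 - <<'E'
from h import *
print(get_obs()["tool_pos"],delta((.5127,-.0458,.14),np.radians(-70)))
E
```

```text
[0.50483692 0.0780975  0.15715549] (array([-0.1170715 ,  0.39697108,  0.05681055]), np.float64(0.0004627243368715437), np.float64(-0.0014536913773528504))
```

Call:
play_rows(
  rows=[-0.117,0.395,0,0,0,0,1,-0.117,0.395,0,0,0,0,1,-0.117,0.395,0.03,0,0,0,1,-0.117,0.395,0.06,0,0,0,1,-0.117,0.395,0.06,0,0,0,1,-0.117,0.395,0.06,0,0,0,1],
)

```text
clock: 23.55
tool_pos: [0.5133, -0.0441, 0.1407]
tool_rot: [0.984, 0.176, -0.0, -0.0]
ft_force: [-0.0, -0.3, -1.4]
finger_gap: 0.0341
gripper_force: 25.0
```

```bash
python3 - <<'E'
from h import *
print(get_obs()["tool_pos"],delta((.5127,-.0458,.0555),np.radians(-70)))
E
```

```text
[ 0.51334938 -0.04414897  0.14068421] (array([-0.00392636,  0.00447912,  0.28394646]), np.float64(0.0013439254432489815), np.float64(-0.004222066299483407))
```

Call:
play_rows(
  rows=[-0.004,0.004,0.1,0,0,0,1,-0.004,0.004,0.2,0,0,0,1,-0.004,0.004,0.26,0,0,0,1,-0.004,0.004,0.284,0,0,0,1,-0.004,0.004,0.285,0,0,0,1,-0.004,0.004,0.285,0,0,0,1,-0.004,0.004,0.285,0,0,0,0,-0.004,0.004,0.285,0,0,0,-0.2,-0.004,0.004,0.285,0,0,0,-0.2,-0.004,0.004,0.285,0,0,0,-0.2,-0.004,0.004,0.15,0,0,0,-0.2,-0.004,0.004,-0.1,0,0,0,-0.5],
)

```text
clock: 25.05
tool_pos: [0.5108, -0.0469, 0.1567]
tool_rot: [0.985, 0.174, -0.003, -0.001]
ft_force: [1.0, 0.5, -0.3]
finger_gap: 0.0631
gripper_force: 0.0
```

Call:
play_rows(
  rows=[-0.3,0.9,-0.2,0,0,0,-1,-0.3,0.9,-0.2,0,0,0,-1,-0.3,0.9,-0.2,0,0,0,-1,-0.3,0.9,-0.2,0,0,0,-1,-0.3,0.9,-0.2,0,0,0,-1,-0.3,0.9,-0.2,0,0,0,-1,-0.3,0.9,-0.2,0,0,0,-1,-0.3,0.9,-0.2,0,0,0,-1,-0.3,0.9,-0.2,0,0,0,-1],
)

```text
clock: 26.18
tool_pos: [0.5211, -0.3304, 0.2183]
tool_rot: [0.985, 0.175, -0.0, -0.0]
ft_force: [0.2, 0.4, -0.3]
finger_gap: 0.0939
gripper_force: 0.0
```

```bash
python3 - <<'E'
from h import *
im=cv2.cvtColor(capture("top"),cv2.COLOR_RGB2BGR);s=cv2.cvtColor(capture("side"),cv2.COLOR_RGB2BGR)
cv2.imwrite("pics/top9.png",im)
cv2.imwrite("pics/c9.png",np.hstack([cv2.resize(im[125:250,185:310],(390,390),interpolation=cv2.INTER_CUBIC),cv2.resize(s[130:260,200:330],(390,390),interpolation=cv2.INTER_CUBIC)]))
E
```

```text
(no output)
```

View pics/c9.png

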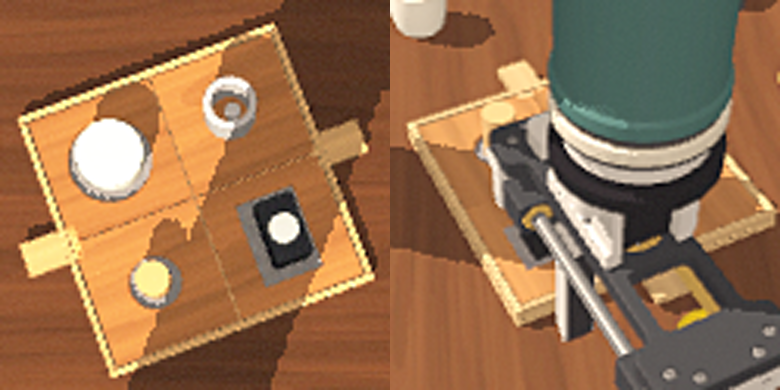

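View pics/top9.png

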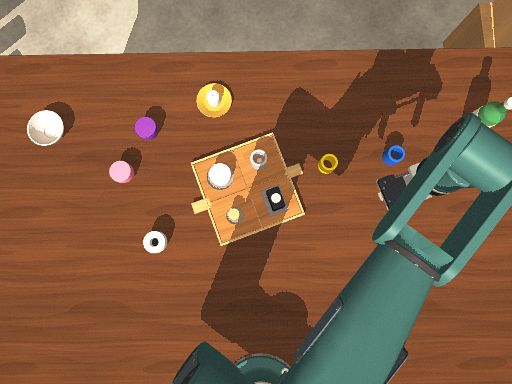

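Each item sits in its own insert, and the drilled bung at (155,242) has not moved. Crop centres of the tops: bung (109,156), sleeve (229,105), cork (153,278), lens (285,228). I'll check these numerically.

```bash
python3 - <<'E'
from h import *
m=camera_model("top")
for n,u,z,t in(("cork",(153,278),.058,(.4733,.0622)),("bung",(109,156),.06,(.5814,.1016)),("lamp",(285,228),.07,(.5127,-.0458)),("sleeve",(229,105),.072,(.6207,-.0065))):
    p=ray(m,(185+u[0]/3.12,125+u[1]/3.12),z);print(n,p[:2].round(4),(np.hypot(*(p[:2]-t))*1e3).round(1))
E
```

```text
cork [0.4729 0.0611] 1.2
bung [0.5765 0.0974] 6.4
lamp [ 0.5123 -0.0497] 3.9
sleeve [ 0.6165 -0.0046] 4.6
```

```bash
python3 -c "
from cell import *
print(close_job())"
```

```text
the job is handed in; nothing more can be done
None
```

I packed all four items upright in their own inserts and handed the job in at about 26 s; in the last top view each was within about 7 mm of its insert's middle, the drilled bung had not moved, and the arm hid the pulled cork.

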